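Fit the keyed tube block into the block heater

TASK

Move the aluminium tube block from its storage caddy into the socket of the block heater: turn it so that the flat of its D-shaped foot matches the flat of the socket, and seat it fully home, upright. The caddy's and the heater's cheeks leave finger room on different pairs of the block's sides, so on the way stand the block upright on the bare bench, let go, and take it again the other way. Leave the tube rack, the bottle and the jar where they are.

Things in the scene. Friction and masses are not known exactly. Their poses are not given: they have to be found in the camera images.
- block_head (a point): Loose aluminium tube block, 0.28 kg, upright. Head: a 46 mm cube with two 16 mm tube wells in its top; this point is the cube's centre, 43 mm above the foot's underside. Axes: z up, x towards the foot's flat. In the caddy the cheeks cover its +x and -x faces: grip the +y and -y faces. In the heater +y and -y are covered: grip +x and -x.
- block_rib (a point): Centre of the raised rib on top of the block's head: 12 mm thick, 46 mm long, 12 mm high, along the top edge of the +x face, beside the two wells (point 17 mm to +x of the head's centre and 29 mm above it). From above, the rib shows on which side the foot's flat is.
- block_foot (a point): Centre of the underside of the block's solid D-shaped foot: 20 mm tall below the head, 40 mm diameter about the z axis, with one flat 13 mm from the axis on the +x side; lower edge chamfered 2 mm. Same axes as the head.
- socket (a point): Mouth of the heater's D-shaped hole, on its axis, level with the bare metal deck 50 mm above the bench. 22 mm deep, 1.5 mm larger all round than the foot: 43 mm diameter, flat 14.5 mm from the axis on the +x side. Axes: z up, x towards the flat; the block's x must point the same way. Fully home, the head rests on the deck, its centre 23 mm above this point.
- heater: Fixed white block heater; origin on the bench under the socket, same axes. Two grey cheeks (6 mm thick, 64 mm long in x, tops 102 mm above the bench) stand with inner faces 31 mm from the axis at +y and -y; +x and -x are open. Body 48 mm high to 75 mm from the axis; a control nose, 36 mm high, reaches 125 mm to -x. Its yaw is within 0.6 rad of 0.
- caddy_floor (a point): Centre of the caddy's floor, 16 mm above the bench, where the block's foot stands at first, turned at most 0.12 rad from the caddy. Fixed grey base 96 (x) by 84 (y) mm; two cheeks, 6 mm thick, 64 mm long in y, tops 72 mm above this floor, inner faces 31 mm out at +x and -x; +y and -y are open. Any yaw. The bench midway between caddy and heater is bare (z = 0).
- rack: Bystander: grey tube rack, 90 by 220 mm, with yellow-capped tubes, 106 mm high, loose; origin under its centre.
- bottle: Bystander: white bottle, 60 mm diameter, 110 mm high, loose; origin under its centre.
- jar: Bystander: amber jar, 64 mm diameter, 75 mm high, loose; origin under its centre.
Mind the look-alikes: they are no part of the job. What is shaped like the part that bears block_head but purple or yellow is not meant.

How it is judged:
On the way:
1. the block stands upright on the bare bench, let go (height (world z) of block_head below 0.048 m and angle between block_head's own z axis and vertical below 0.1 rad and contact force between block and the fingers below 0.1 N), for 0.2 s.
At the end, for the whole second after the job is handed in: The block stands at rest in the heater's socket, its foot's flat at the socket's flat (within 0.17 rad), fully home (head within 2.5 mm of the deck), upright (within 0.06 rad) and within 4 mm of the socket's axis (horizontal distance between block_head and socket below 0.004 m and z of block_head in the frame of socket below 0.0255 m and angle between block_head's own z axis and vertical below 0.06 rad and angle between the x axis of block_head and the x axis of socket, either way round below 0.17 rad and linear speed of block below 0.02 m/s); the robot touches nothing.
It fails at once if the tube rack, bottle or jar is moved more than 30 mm (distance of any of rack, bottle, jar from where it was at the start of the episode above 0.03 m).
It also fails if it takes over 69 s, if anything falls off the work surface, if the arm or the gripper's body presses on something with over 40 N, if the wrist force passes 120 N, or if a joint passes its speed limit or range.

ROBOT

A 7-joint arm with a two-finger parallel gripper is mounted at the origin on the work surface. World frame = base frame: x ahead of the robot, y to its left, z up, the work surface at z = 0. Lengths are in m, angles in rad, forces in N, time in s.
With the tool pointing down it reaches from about 0.4 to 0.85 m from the base axis. Payload 10.4 kg.
Tool frame: the origin (TCP) lies at the very end of the fingers, on their centre line; the grasp point (between the pads) lies r.hold_point_z behind it (r.hold_point_z is the distance from the TCP to the grasp point, in m); z points along the fingers, y is the direction in which the jaws open and shut (so a half turn about z gives the same grasp; the last joint's range is limited). The gripper opens to 87 mm and grips with 3 to 60 N. Pads are 19 mm wide; open, the fingers measure 117 mm over their backs; the gripper's body (75 mm by 190 mm) begins 51 mm behind the grasp point.
Start: joints at [-1.316, 0.332, -0.065, 1.46, 0.022, 1.35, -0.088], TCP at [0.171, 0.601, 0.223] pointing down, gripper open.
Joint ranges: [-2.6, 2.6], [-0.5, 2.12], [-1.47, 1.34], [0.16, 2.42], [-1.27, 4.41], [0.06, 2.06], [-2.6, 2.6]. Speed limits (rad/s): [2.22, 2.22, 2.79, 2.79, 3.14, 3.14, 3.14].

INTERFACE

Orientations are given as a unit quaternion [x, y, z, w].
In Python, from bench import r gives the robot as it stands.
- The arm moves only by the tool send_rows, never from a script. Its argument "commands" is a list of rows, each a list of 7 numbers: the shift along the world's x, y, z normalised to -1 to 1, where 1 is 0.03 m, then the turn, a rotation vector about the world's x, y, z normalised to -1 to 1, where 1 is 5 degrees, then the gripper command: -1 is fully open, 1 is shut, values between are in proportion. In form: [[tx, ty, tz, ax, ay, az, jaw], ...]. A call has 1 to 10 rows; each row shifts and turns the pose as measured when the row begins; what a row does not reach is not made up. A row lasts 1/12 s, in which the tool goes at most 41.7 mm and 7.16 degrees, less where a joint would pass 70% of its speed; a pose out of reach is approached as far as the arm can. A call with a number of a shift or a turn outside -1 to 1 is refused whole. A call with a gripper value outside its range is refused whole. The fingers move at their own pace and stop on an object; "grip_force" is the grip in N (left out, the last holds). Time passes only in rows, so rows that do not move let the fingers close. It gives the time, the measured TCP pose, the force and the opening at its end, in the units of the state.
- r.read_state(): the state, without advancing time (a new reading comes with each control period).
- r.camera(name): name is "scene" or "top" or "wrist"; returns the picture (420x560x3 uint8, blue, green, red); there is no depth.
- r.calibration(name): a dict with "K" (3x3 intrinsics, pixels), "R" (3x3) and "t" (3): a world point X has camera coordinates R X + t; the wrist camera has in their place "mount" (4x4, takes a point from camera to tool coordinates, whose origin is the TCP and whose axes are the flange's). Camera axes: x right, y down, z forward; pixel columns grow to the right and rows downward; lengths in m; the calibration is good to about 2 mm. The wrist camera is an equidistant fisheye: a pixel r from the principal point sees the ray r / f radians off the axis. A picture is of the moment at which its call begins: read the wrist's pose just before it. calibration takes no time and is no camera call.
- r.close_job(): hands the job in, once; it reports no verdict.
The state is a dict: "time": time; "joint_positions": joint angles; "joint_vel": joint speeds; "joint_torque": joint torques, N m; "ee_pos": TCP position; "eef_rot": TCP orientation; "ft_force": force on the tool from outside, world axes, zero at the start; "torque": the same for the moment, N m; "width": finger opening in m.
Only numpy, scipy, OpenCV 4.12 (cv2) and the standard library are available. Lean on these libraries where they do the work, as an engineer would, in place of code of your own. Each camera call takes 0.05 s, during which the arm holds its last target.

## Working session

There is one attempt and no reset: what is moved stays moved. The work goes in short steps, Python scripts to look and compute and a tool call to move; the robot and the scene stay as the last step left them, time stands still between calls to the robot, and variables do not carry over. Pictures are saved under pics/ and viewed, and the job is handed in when it is done.

Besides the shell and the picture viewer there is one more tool, called after ">>>" as a command line: name --pt "numbers of a row" for each row, then --argument value for the rest. send_rows: Moves the arm, as the interface text tells. Scaled input: -1 to 1 covers 0.03 m each way for a shift and 5 degrees each way for a turn. Its arguments: {"type":"object","properties":{"commands":{"type":"array"},"grip_force":{"type":"number"}},"required":["commands"]}

```bash
ls; mkdir -p pics; python3 - <<'E'
from bench import r
import cv2
s=r.read_state();print(s, r.hold_point_z)
for n in ["scene","top","wrist"]:
    im=r.camera(n);cv2.imwrite(f"pics/{n}0.png",im);print(n,r.calibration(n))
E
```

```text
pics
{'time': 0.0, 'joint_positions': array([-1.31559542,  0.33288112, -0.06470073,  1.46097199,  0.02160327,
        1.3498983 , -0.0884906 ]), 'joint_vel': array([-1.57440380e-03, -4.37851631e-04,  6.21323632e-05, -2.49271713e-04,
        1.66341069e-03, -4.24136006e-04,  4.54886044e-04]), 'joint_torque': array([ 6.63166848e-04, -6.23262119e+01,  2.52011174e-02, -3.89901173e+01,
       -6.12834678e-02,  3.96447885e-02,  1.42121949e-04]), 'ee_pos': array([0.17129795, 0.60064918, 0.22173353]), 'eef_rot': array([ 1.38438138e-01,  9.90370813e-01, -7.28591788e-04, -6.55811261e-05]), 'ft_force': array([-0.0444745 , -0.09165818, -0.99079548]), 'torque': array([-0.02154946, -0.02156631,  0.01049095]), 'width': 0.08697010976949064} 0.0187
scene {'K': array([[532.79021106,   0.        , 283.55463707],
       [  0.        , 532.79021106, 215.28772871],
       [  0.        ,   0.        ,   1.        ]]), 'R': array([[ 0.14207133,  0.9898224 , -0.00820723],
       [ 0.84234789, -0.12525028, -0.52417783],
       [-0.51987092,  0.0675573 , -0.85156928]]), 't': array([-0.10100122, -0.47034556,  2
[... 199 characters left out ...]
452, -0.99981018,  0.01623332],
       [-0.98544455, -0.0133713 , -0.16947047],
       [ 0.16965536, -0.01417107, -0.98540156]]), 't': array([-0.01457249,  0.62231503,  0.99648279])}
wrist {'K': array([[325.1922621 ,   0.        , 275.49194803],
       [  0.        , 325.1922621 , 205.35459928],
       [  0.        ,   0.        ,   1.        ]]), 'mount': array([[-7.80972276e-04, -9.55918211e-01, -2.93632020e-01,
         8.07240361e-02],
       [ 9.99999652e-01, -8.32424733e-04,  5.02600422e-05,
        -4.28729095e-04],
       [-2.92471045e-04, -2.93631878e-01,  9.55918529e-01,
        -1.61480400e-01],
       [ 0.00000000e+00,  0.00000000e+00,  0.00000000e+00,
         1.00000000e+00]])}
```

View pics/scene0.png

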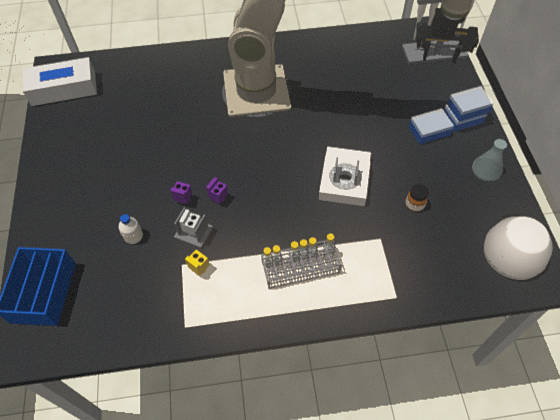

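View pics/top0.png

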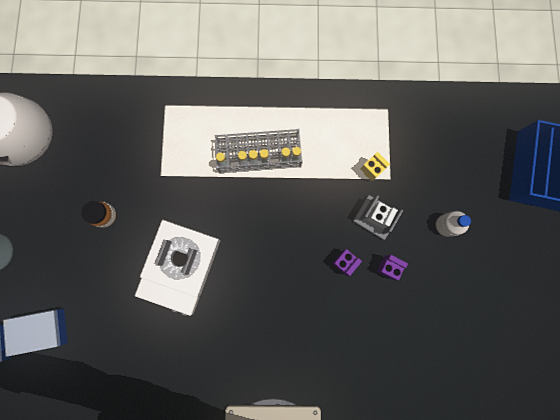

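View pics/wrist0.png

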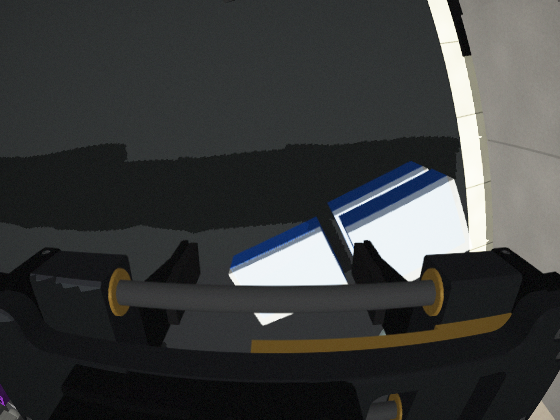

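The top view has four candidates of this shape: the silver/white one in the grey caddy (382,213), purple (347,262), purple (393,267) and yellow (375,166). I choose the silver one in the caddy. Next I check it in a close crop.

```bash
python3 - <<'E'
import cv2,numpy as np
t=cv2.imread("pics/top0.png")
a=cv2.resize(t[185:245,345:415],None,fx=8,fy=8,interpolation=cv2.INTER_CUBIC)
b=cv2.resize(t[215:320,130:225],None,fx=5,fy=5,interpolation=cv2.INTER_CUBIC)
cv2.imwrite("pics/cropA.png",a);cv2.imwrite("pics/cropB.png",b)
s=cv2.imread("pics/scene0.png")
c=np.hstack([cv2.resize(s[200:250,165:220],(400,364)),cv2.resize(s[140:210,310:380],(400,364))])
cv2.imwrite("pics/cropC.png",c)
E
```

```text
(no output)
```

View pics/cropA.png

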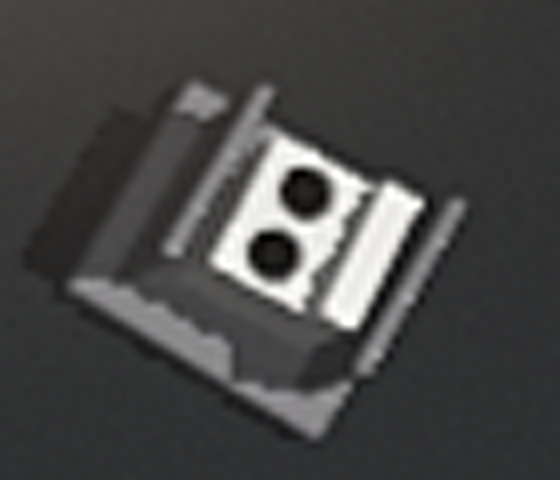

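View pics/cropB.png

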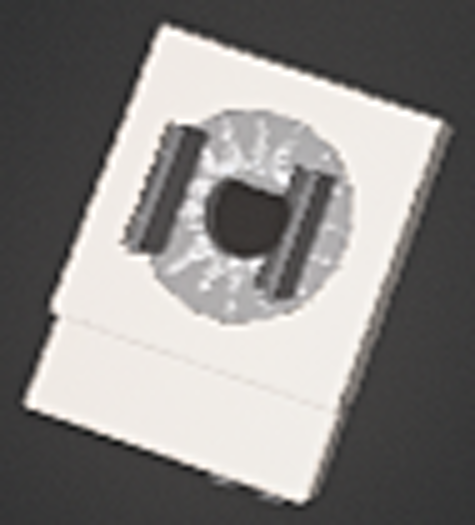

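View pics/cropC.png

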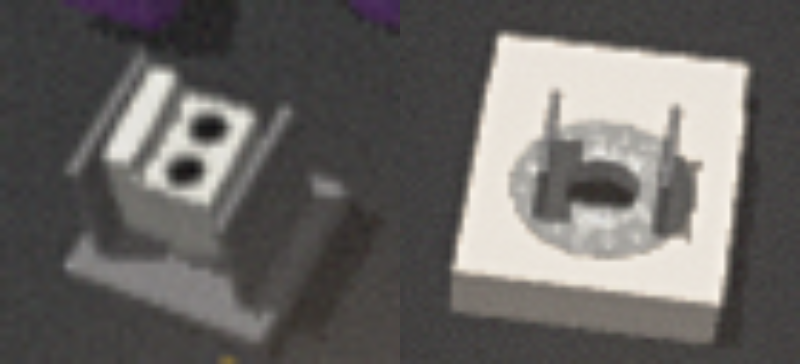

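The crop confirms the silver block stands in the caddy. Its rib is on the lower right, so block +x points image-right and down. The heater's nose is at the bottom left, so its +x points image-up and slightly right.

```bash
cat > h.py <<'E'
import numpy as np, cv2
from scipy.spatial.transform import Rotation as Ro
from bench import r
def ray(name,px,st=None):
    c=r.calibration(name);K=c["K"];px=np.atleast_2d(np.array(px,float))
    if name=="wrist":
        u=px-K[:2,2]; rr=np.linalg.norm(u,axis=1)+1e-9; th=rr/K[0,0]
        d=np.c_[u/rr[:,None]*np.sin(th)[:,None],np.cos(th)]
        M=c["mount"];R=Ro.from_quat(st["eef_rot"]).as_matrix()
        o=R@M[:3,3]+st["ee_pos"]; return o,d@M[:3,:3].T@R.T
    d=np.c_[(px-K[:2,2])/K[0,0],np.ones(len(px))]
    return -c["R"].T@c["t"], d@c["R"]
def plane(name,px,z,st=None):
    o,d=ray(name,px,st); return (o+d*((z-o[2])/d[:,2])[:,None])
def proj(name,X,st=None):
    c=r.calibration(name);K=c["K"];X=np.atleast_2d(X)
    if name=="wrist":
        M=c["mount"];R=Ro.from_quat(st["eef_rot"]).as_matrix()
        p=((X-st["ee_pos"])@R-M[:3,3])@M[:3,:3]
        q=np.linalg.norm(p[:,:2],axis=1)+1e-9;th=np.arctan2(q,p[:,2])
        return p[:,:2]/q[:,None]*th[:,None]*K[0,0]+K[:2,2]
    p=X@c["R"].T+c["t"]; return p[:,:2]/p[:,2:]*K[0,0]+K[:2,2]
def fit2(model,world):  # 2d rigid: returns yaw, t
    model=np.array(model,float);w=np.array(world)[:,:2]
    a=model-model.mean(0);b=w-w.mean(0)
    yaw=np.arctan2((a[:,0]*b[:,1]-a[:,1]*b[:,0]).sum(),(a*b).sum())
    R=np.array([[np.cos(yaw),-np.sin(yaw)],[np.sin(yaw),np.cos(yaw)]])
    t=w.mean(0)-R@model.mean(0); return yaw,t,np.linalg.norm(model@R.T+t-w,axis=1)
E
python3 - <<'E'
from h import *
o=np.array([345,185])
P=lambda l:np.array(l)/8-0.5+o
ribz=.094;hz=.082
rib=plane("top",P([(385,180),(425,203),(355,330),(320,310)]),ribz)
wl=plane("top",P([(305,192),(273,254)]),hz)
he=plane("top",P([(275,130),(215,265)]),hz)
print(wl,he,rib)
# model: rib corners: x 11..23, y +-23 ; which y: image up end
# +x world = image up; block x ~ -y world => block y ~ +x world (image up)
m=[(11,23),(23,23),(23,-23),(11,-23),(-23,23),(-23,-23)]
y,t,e=fit2(np.array(m)/1000,np.vstack([rib,he]));print("block",y,t,e)
o2=np.array([130,215]);Q=lambda l:np.array(l)/5-0.5+o2
b=plane("top",Q([(162,25),(440,120),(340,408),(52,310)]),.048);print(b)
y,t,e=fit2(np.array([(75,75),(75,-75),(-75,-75),(-75,75)])/1000,b);print("heater",y,t,e)
b=plane("top",Q([(250,215)]),.05);print(b)
for n,p in [("scene",[(130,238)]),("top",[(453,225),(99,214),(256,150)])]:print(plane(n,p,0))
print(plane("scene",[(193,222)],.09))
E
```

```text
[[ 0.59534409 -0.26584946  0.082     ]
 [ 0.57586252 -0.25530059  0.082     ]] [[ 0.6146978  -0.25711838  0.082     ]
 [ 0.5722126  -0.23723069  0.082     ]] [[ 0.5975833  -0.28732075  0.094     ]
 [ 0.5906238  -0.2993616   0.094     ]
 [ 0.55133586 -0.27647279  0.094     ]
 [ 0.55731001 -0.26599027  0.094     ]]
block -2.062431632788601 [ 0.58235814 -0.26735002] [0.00060103 0.00144906 0.00031582 0.0004654  0.00145474 0.00124793]
[[0.56496246 0.28621565 0.048     ]
 [0.51872034 0.14426052 0.048     ]
 [0.37711511 0.18819809 0.048     ]
 [0.42287361 0.33200393 0.048     ]]
heater -0.3089076296623333 [0.47091788 0.23766955] [0.00023077 0.00119392 0.00093717 0.00061002]
[[0.47032716 0.23657206 0.05      ]]
[[ 0.57354546 -0.46763374  0.        ]]
[[ 0.56560971 -0.47539427  0.        ]
 [ 0.58304398  0.46550005  0.        ]
 [ 0.76472982  0.05417743  0.        ]]
[[ 0.59996333 -0.25764762  0.09      ]]
```

>>> send_rows --pt "0.77 -0.57 0 0 0 -0.55 -1" --pt "0.77 -0.57 0 0 0 -0.55 -1" --pt "0.77 -0.57 0 0 0 -0.55 -1" --pt "0.77 -0.57 0 0 0 -0.55 -1" --pt "0.77 -0.57 0 0 0 -0.55 -1" --pt "0.77 -0.57 0 0 0 -0.55 -1" --pt "0.77 -0.57 0 0 0 -0.55 -1" --pt "0.77 -0.57 0 0 0 -0.55 -1" --pt "0.77 -0.57 0 0 0 -0.55 -1" --pt "0.77 -0.57 0 0 0 -0.55 -1" --grip_force 25

```text
time: 0.98
ee_pos: [0.4102, 0.4158, 0.2199]
eef_rot: [0.382, 0.924, -0.001, -0.002]
ft_force: [0.4, 0.3, -1.1]
width: 0.0869
```

>>> send_rows --pt "0.33 -0.93 0 0 0 -0.6 -1" --pt "0.33 -0.93 0 0 0 -0.6 -1" --pt "0.33 -0.93 0 0 0 -0.6 -1" --pt "0.33 -0.93 0 0 0 -0.6 -1" --pt "0.33 -0.93 0 0 0 -0.6 -1" --pt "0.33 -0.93 0 0 0 -0.6 -1" --pt "0 0 0 0 0 0 -1" --pt "0 0 0 0 0 0 -1"

```text
time: 1.65
ee_pos: [0.4805, 0.2218, 0.219]
eef_rot: [0.544, 0.839, -0.002, -0.002]
ft_force: [-1.0, 0.5, -0.3]
width: 0.0868
```

```bash
python3 - <<'E'
from h import *
import pickle
s=r.read_state();im=r.camera("wrist");cv2.imwrite("pics/w1.png",im);pickle.dump(s,open("w1.pkl","wb"));print(s["ee_pos"],s["eef_rot"],proj("wrist",[[.471,.238,.05]],s))
E
```

```text
[0.4805119  0.22183612 0.21904425] [ 0.54369392  0.8392805  -0.00156479 -0.00164978] [[274.33013535 168.80181854]]
```

View pics/w1.png

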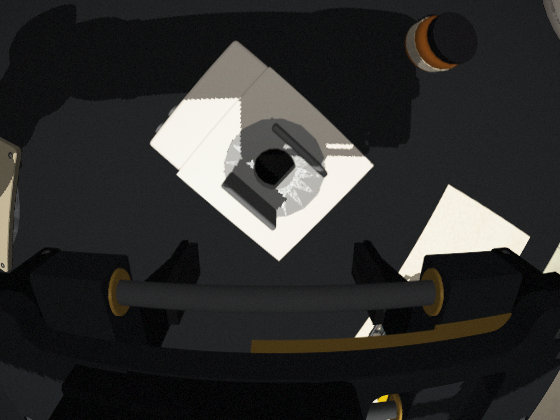

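The wrist view shows the heater body with corners at about (373,165), (279,261), (178,174) and (267,68), the hole at about (273,167), the jar top right and the nose at upper left. I refine from a crop.

```bash
python3 - <<'E'
from h import *
import pickle
s=pickle.load(open("w1.pkl","rb"));im=cv2.imread("pics/w1.png")
cv2.imwrite("pics/w1c.png",cv2.resize(im[110:230,205:345],None,fx=5,fy=5,interpolation=cv2.INTER_CUBIC))
c=plane("wrist",[(374,165),(279,261.5),(178,174),(267,68)],.048,s)
y,t,e=fit2(np.array([(75,-75),(75,75),(-75,75),(-75,-75)])/1000,c)
print(c[:,:2]);
for k in range(1): print(y,t,e)
E
```

```text
[[0.56587472 0.28596693]
 [0.51943482 0.14236978]
 [0.37839854 0.19117728]
 [0.42201103 0.32968302]]
-0.7236226507283406 [0.47142978 0.23729925] [0.1777802  0.11681321 0.17486845 0.1139015 ]
```

View pics/w1c.png

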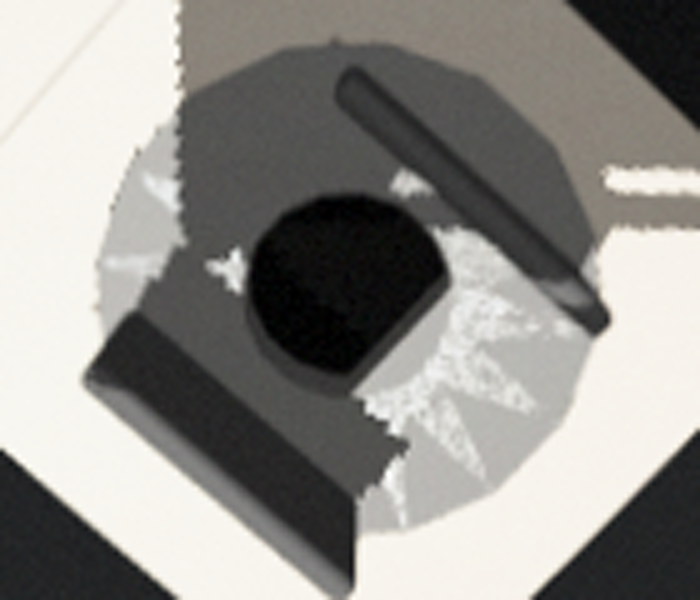

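```bash
python3 - <<'E'
from h import *
import pickle
s=pickle.load(open("w1.pkl","rb"))
P=lambda l:np.array(l)/5-0.4+np.array([205,110])
c=plane("wrist",[(374,165),(279,261.5),(178,174),(267,68)],.048,s)
print(fit2(np.array([(75,75),(75,-75),(-75,-75),(-75,75)])/1000,c))
f=plane("wrist",P([(451,280),(352,398)]),.05,s)[:,:2];print(f,np.linalg.norm(f[0]-f[1]))
d=f[0]-f[1];yaw=np.arctan2(d[1],d[0])-np.pi/2;print("yaw flat",yaw,"ctr",f.mean(0)-0.0145*np.array([np.cos(yaw),np.sin(yaw)]))
rim=plane("wrist",P([(350,193),(290,215),(250,262),(247,300),(270,350),(305,382),(405,210),(440,250)]),.05,s)[:,:2]
A=np.c_[2*rim,np.ones(len(rim))];q=np.linalg.lstsq(A,(rim**2).sum(1),rcond=None)[0];print(q[:2],np.sqrt(q[2]+q[:2]@q[:2]))
E
```

```text
(np.float64(-0.31151781427340014), array([0.47142978, 0.23729925]), array([0.00027357, 0.00067974, 0.00264844, 0.00223826]))
[[0.48886387 0.2497414 ]
 [0.4804974  0.21842765]] 0.03241217679490923
yaw flat -0.26108341659839485 ctr [0.47067203 0.23782737]
[0.47074406 0.23851722] 0.020817911763992444
```

>>> send_rows --pt "0.2 -0.95 0 0 0 -0.6 -1" --pt "0.2 -0.95 0 0 0 -0.6 -1" --pt "0.2 -0.95 0 0 0 -0.6 -1" --pt "0.2 -0.95 0 0 0 -0.6 -1" --pt "0.2 -0.95 0 0 0 -0.6 -1" --pt "0.2 -0.95 0 0 0 -0.6 -1" --pt "0.2 -0.95 0 0 0 -0.6 -1" --pt "0.2 -0.95 0 0 0 -0.6 -1" --pt "0.2 -0.95 0 0 0 -0.6 -1" --pt "0.2 -0.95 0 0 0 -0.6 -1"

```text
time: 2.53
ee_pos: [0.5388, -0.0709, 0.2189]
eef_rot: [0.747, 0.665, 0.001, -0.003]
ft_force: [1.1, -0.2, -0.5]
width: 0.087
```

>>> send_rows --pt "0.2 -0.95 0 0 0 -0.6 -1" --pt "0.2 -0.95 0 0 0 -0.6 -1" --pt "0.2 -0.95 0 0 0 -0.6 -1" --pt "0.2 -0.95 0 0 0 -0.6 -1" --pt "0.2 -0.95 0 0 0 -0.6 -1" --pt "0.2 -0.95 0 0 0 -0.6 -1" --pt "0 0 0 0 0 0 -1" --pt "0 0 0 0 0 0 -1"

```text
time: 3.2
ee_pos: [0.5729, -0.26, 0.2185]
eef_rot: [0.85, 0.527, 0.0, -0.002]
ft_force: [-0.1, 1.4, 0.9]
width: 0.087
```

```bash
python3 - <<'E'
from h import *
import pickle
s=r.read_state();im=r.camera("wrist");cv2.imwrite("pics/w2.png",im);pickle.dump(s,open("w2.pkl","wb"));print(s["ee_pos"],s["eef_rot"],s["joint_positions"])
p=proj("wrist",[[.582,-.267,.085]],s)[0];print(p)
x,y=[int(v) for v in p]
cv2.imwrite("pics/w2c.png",cv2.resize(im[max(y-60,0):y+60,x-70:x+70],None,fx=5,fy=5,interpolation=cv2.INTER_CUBIC));print(max(y-60,0),x-70)
E
```

```text
[ 0.57292205 -0.26001237  0.2184868 ] [ 8.49833372e-01  5.27049057e-01  2.33570625e-04 -1.57390273e-03] [-0.19317284  0.40751375  0.73307975  1.48650878 -0.27693782  1.35551607
  0.09845167]
[287.54719218 197.75225649]
137 217
```

View pics/w2.png

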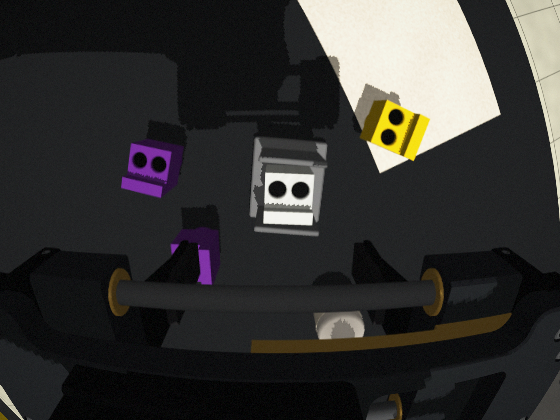

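View pics/w2c.png

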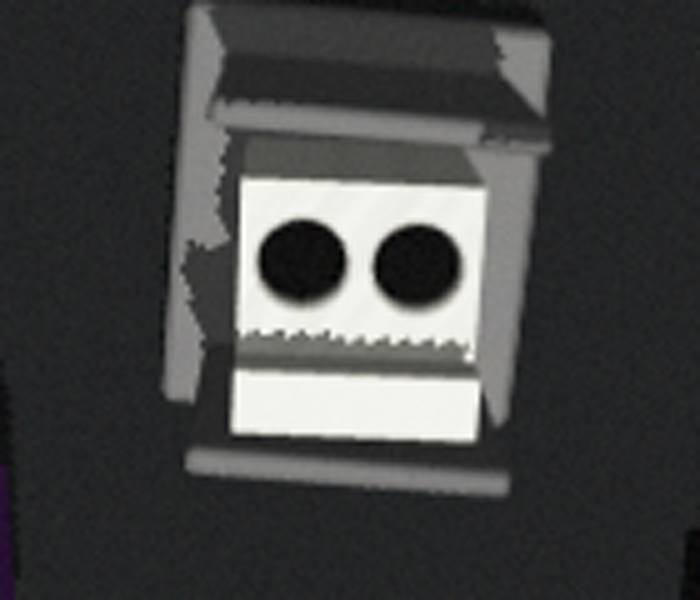

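The crop shows the block's top face, two wells, and the rib on the lower side. Crop corners are head (-x edge) (242,178),(487,186) and rib (235,368),(480,378),(478,441),(231,432). The purple and yellow look-alikes are clear of it.

```bash
python3 - <<'E'
from h import *
import pickle
s=pickle.load(open("w2.pkl","rb"))
P=lambda l:np.array(l)/5-0.4+np.array([217,137])
h=plane("wrist",P([(242,178),(487,186)]),.082,s);rb=plane("wrist",P([(234,368),(480,378),(478,441),(231,432)]),.094,s)
# left in image = -tool? determine ends by world
m=np.array([(-23,-23),(-23,23),(11,-23),(11,23),(23,23),(23,-23)])/1000
w=np.vstack([h,rb])
print(fit2(m,w)); print(w)
E
```

```text
(np.float64(-2.070171529188423), array([ 0.58288319, -0.2671228 ]), array([0.00024022, 0.00016821, 0.0003834 , 0.00031754, 0.00041832,
       0.00031817]))
[[ 0.57369461 -0.23615729  0.082     ]
 [ 0.61419282 -0.25781362  0.082     ]
 [ 0.55762678 -0.26543978  0.094     ]
 [ 0.59768306 -0.28750125  0.094     ]
 [ 0.59218687 -0.29872698  0.094     ]
 [ 0.5513797  -0.27641131  0.094     ]]
```

>>> send_rows --pt "0.33 -0.24 -0.8 0 0 -0.45 -1" --pt "0 0 -0.8 0 0 0 -1" --pt "0 0 -0.8 0 0 0 -1" --pt "0 0 -0.8 0 0 0 -1" --pt "0 0 -0.7 0 0 0 -1" --pt "0 0 0 0 0 0 -1" --pt "0 0 0 0 0 0 -1"

```text
time: 3.83
ee_pos: [0.5843, -0.26, 0.0991]
eef_rot: [0.858, 0.514, 0.003, -0.002]
ft_force: [0.4, -0.0, 0.7]
width: 0.087
```

>>> send_rows --pt "-0.05 -0.24 -0.3 0 0 -0.1 -1" --pt "0 0 -0.4 0 0 0 -1" --pt "0 0 0 0 0 0 -1"

```text
time: 4.08
ee_pos: [0.5846, -0.2664, 0.0799]
eef_rot: [0.859, 0.511, 0.005, -0.001]
ft_force: [-0.1, 1.1, -0.2]
width: 0.087
```

```bash
cat >> h.py <<'E'
def need(pos,yawy,q=None):
    """units needed: total shift/0.03 and rotvec/5deg, for tool y at angle yawy pointing down"""
    s=r.read_state();R=Ro.from_quat(s["eef_rot"]).as_matrix()
    y=np.array([np.cos(yawy),np.sin(yawy),0]);z=np.array([0,0,-1.]);T=np.c_[np.cross(y,z),y,z]
    w=Ro.from_matrix(T@R.T).as_rotvec()/np.radians(5)
    print("t",s["time"],"pos",s["ee_pos"].round(4),"w",round(s["width"],4),"shift u",((np.array(pos)-s["ee_pos"])/.03).round(2),"turn u",w.round(2),"F",s["ft_force"].round(1),"j",s["joint_positions"].round(2))
E
python3 -c "
from h import *
need([.583,-.267,.044],-.499)"
```

```text
t 4.0833 pos [ 0.5846 -0.2664  0.0799] w 0.087 shift u [-0.05 -0.02 -1.2 ] turn u [-0.07  0.09 -0.02] F [-0.1  1.1 -0.2] j [-0.14  0.55  0.67  1.61 -0.39  1.11  0.14]
```

>>> send_rows --pt "-0.05 -0.02 -0.4 -0.07 0.09 0 -1" --pt "0 0 -0.4 0 0 0 -1" --pt "0 0 -0.4 0 0 0 -1" --pt "0 0 0 0 0 0 -1"

```text
time: 4.42
ee_pos: [0.5838, -0.2677, 0.0418]
eef_rot: [0.859, 0.511, 0.0, 0.001]
ft_force: [-0.4, 0.4, -0.4]
width: 0.0868
```

```bash
python3 -c "
from h import *
need([.583,-.267,.044],-.499)"
```

```text
t 4.4167 pos [ 0.5838 -0.2677  0.0418] w 0.0868 shift u [-0.03  0.02  0.07] turn u [ 0.01  0.02 -0.02] F [-0.4  0.4 -0.4] j [-0.13  0.6   0.66  1.63 -0.41  1.05  0.15]
```

>>> send_rows --pt "0 0 0.07 0 0 0 1" --pt "0 0 0 0 0 0 1" --pt "0 0 0 0 0 0 1" --pt "0 0 0 0 0 0 1" --pt "0 0 0 0 0 0 1" --pt "0 0 0 0 0 0 1" --grip_force 30

```text
time: 4.92
ee_pos: [0.584, -0.268, 0.0443]
eef_rot: [0.859, 0.511, 0.0, 0.001]
ft_force: [-0.8, -0.6, 0.5]
width: 0.0552
```

>>> send_rows --pt "0 0 0 0 0 0 1" --pt "0 0 0 0 0 0 1" --pt "0 0 0 0 0 0 1"

```text
time: 5.17
ee_pos: [0.584, -0.268, 0.0447]
eef_rot: [0.859, 0.511, 0.001, 0.001]
ft_force: [0.5, -0.2, -2.0]
width: 0.0458
```

>>> send_rows --pt "0 0 0 0 0 0 1" --pt "0 0 0.3 0 0 0 1" --pt "0 0 0.5 0 0 0 1" --pt "0 0 0.6 0 0 0 1" --pt "0 0 0.8 0 0 0 1" --pt "0 0 0.8 0 0 0 1" --pt "0 0 0.8 0 0 0 1" --pt "0 0 0.3 0 0 0 1" --pt "0 0 0 0 0 0 1"

```text
time: 5.92
ee_pos: [0.5802, -0.2668, 0.1727]
eef_rot: [0.86, 0.511, -0.002, -0.002]
ft_force: [0.2, 0.6, -3.4]
width: 0.0457
```

```bash
python3 -c "
from h import *
need([.53,-.02,.13],-.499+1.3)
cv2.imwrite('pics/w3.png',r.camera('wrist'))"
```

```text
t 5.9167 pos [ 0.5802 -0.2668  0.1727] w 0.0457 shift u [-1.67  8.23 -1.42] turn u [ 0.03 -0.05 14.89] F [ 0.2  0.6 -3.4] j [-0.17  0.47  0.73  1.52 -0.31  1.28  0.09]
```

View pics/w3.png

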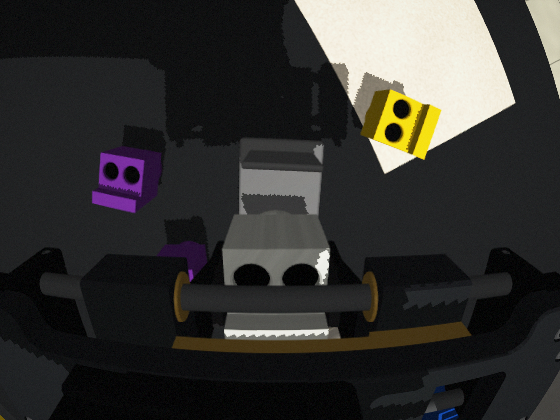

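The block is held squarely and is clear of the caddy.

>>> send_rows --pt "-0.1 0.5 0 0 0 0.5 1" --pt "-0.17 0.8 0 0 0 0.9 1" --pt "-0.18 0.9 0 0 0 0.9 1" --pt "-0.18 0.9 0 0 0 0.9 1" --pt "-0.18 0.9 0 0 0 0.9 1" --pt "-0.18 0.9 0 0 0 0.9 1" --pt "-0.18 0.9 0 0 0 0.9 1" --pt "-0.18 0.9 0 0 0 0.9 1" --pt "-0.17 0.8 0 0 0 0.9 1" --pt "-0.1 0.4 0 0 0 0.9 1"

```text
time: 6.8
ee_pos: [0.5185, -0.0226, 0.1552]
eef_rot: [0.602, 0.798, -0.012, -0.005]
ft_force: [0.3, 0.1, -3.0]
width: 0.0458
```

>>> send_rows --pt "0 0 -0.2 0 0 0.9 1" --pt "0 0 -0.2 0 0 0.9 1" --pt "0 0 -0.2 0 0 0.9 1" --pt "0 0 -0.2 0 0 0.9 1" --pt "0 0 -0.2 0 0 0.9 1" --pt "0 0 -0.2 0 0 0.5 1" --pt "0 0 0 0 0 0 1" --pt "0 0 0 0 0 0 1"

```text
time: 7.47
ee_pos: [0.5095, -0.0154, 0.1053]
eef_rot: [0.398, 0.917, -0.017, -0.01]
ft_force: [-0.5, 0.6, -3.3]
width: 0.0457
```

```bash
python3 -c "
from h import *
need([.53,-.02,.0287],-.499+1.3)"
```

```text
t 7.4667 pos [ 0.5095 -0.0154  0.1053] w 0.0457 shift u [ 0.68 -0.15 -2.55] turn u [ 0.28 -0.36  0.56] F [-0.5  0.6 -3.3] j [-0.49  0.21  0.47  1.9  -0.08  1.09  0.76]
```

>>> send_rows --pt "0.35 0 -0.3 0.28 -0.36 0.3 1" --pt "0.3 0 -0.4 0 0 0.2 1" --pt "0 0 -0.4 0 0 0 1" --pt "0 0 -0.3 0 0 0 1" --pt "0 0 0 0 0 0 1" --pt "0 0 0 0 0 0 1"

```text
time: 7.97
ee_pos: [0.5282, -0.0155, 0.0601]
eef_rot: [0.381, 0.924, 0.0, -0.001]
ft_force: [0.4, -0.6, -2.4]
width: 0.0459
```

```bash
python3 -c "
from h import *
need([.53,-.02,.0287],-.499+1.3)"
```

```text
t 7.9667 pos [ 0.5282 -0.0155  0.0601] w 0.0459 shift u [ 0.06 -0.15 -1.05] turn u [-0.01 -0.02  0.15] F [ 0.4 -0.6 -2.4] j [-0.45  0.29  0.45  1.92 -0.16  0.97  0.86]
```

>>> send_rows --pt "0 0 -0.35 0 0 0 1" --pt "0 0 -0.35 0 0 0 1" --pt "0 0 -0.2 0 0 0 1" --pt "0 0 0 0 0 0 1" --pt "0 0 0 0 0 0 1"

```text
time: 8.38
ee_pos: [0.5285, -0.0151, 0.0314]
eef_rot: [0.382, 0.924, 0.001, -0.001]
ft_force: [-0.4, 0.5, -2.8]
width: 0.0458
```

```bash
python3 -c "
from h import *
need([.53,-.02,.0287],.788)"
```

```text
t 8.3833 pos [ 0.5285 -0.0151  0.0314] w 0.0458 shift u [ 0.05 -0.16 -0.09] turn u [-0.02 -0.01  0.01] F [-0.4  0.5 -2.8] j [-0.44  0.34  0.44  1.93 -0.18  0.91  0.88]
```

>>> send_rows --pt "0 0 -0.05 0 0 0 1" --pt "0 0 -0.05 0 0 0 1" --pt "0 0 0 0 0 0 1"

```text
time: 8.63
ee_pos: [0.5289, -0.0151, 0.0287]
eef_rot: [0.382, 0.924, 0.001, -0.0]
ft_force: [0.8, 0.6, -3.3]
width: 0.0456
```

>>> send_rows --pt "0 0 -0.05 0 0 0 1" --pt "0 0 0 0 0 0 1"

```text
time: 8.8
ee_pos: [0.5295, -0.0154, 0.0289]
eef_rot: [0.382, 0.924, 0.001, -0.0]
ft_force: [0.7, 1.1, -3.6]
width: 0.0458
```

>>> send_rows --pt "0 0 -0.1 0 0 0 1" --pt "0 0 0 0 0 0 1"

```text
time: 8.97
ee_pos: [0.5309, -0.0161, 0.0284]
eef_rot: [0.382, 0.924, 0.002, 0.001]
ft_force: [0.8, 0.0, -3.6]
width: 0.0457
```

>>> send_rows --pt "0 0 -0.1 0 0 0 1" --pt "0 0 -0.05 0 0 0 1"

```text
time: 9.13
ee_pos: [0.5321, -0.0167, 0.0271]
eef_rot: [0.383, 0.924, 0.003, 0.002]
ft_force: [-13.3, 0.1, 25.7]
width: 0.0456
```

```bash
python3 -c "
from h import *
need([.53,-.02,.0287],.788)
cv2.imwrite('pics/w4.png',r.camera('wrist'))
im=r.camera('scene');p=proj('scene',[[.53,-.015,.04]])[0].astype(int);print(p)
cv2.imwrite('pics/s4.png',cv2.resize(im[p[1]-60:p[1]+60,p[0]-70:p[0]+70],None,fx=5,fy=5))
"
```

```text
t 9.1333 pos [ 0.5321 -0.0167  0.0271] w 0.0456 shift u [-0.07 -0.11  0.05] turn u [-0.04  0.06  0.03] F [-13.3   0.1  25.7] j [-0.43  0.35  0.44  1.93 -0.19  0.9   0.89]
[270 201]
```

View pics/w4.png

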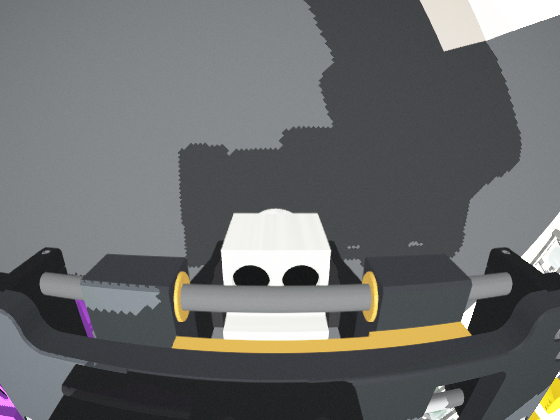

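View pics/s4.png

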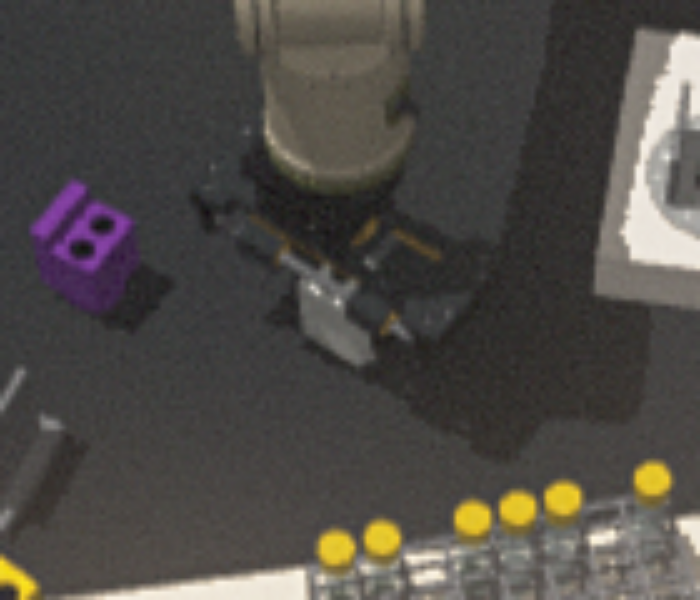

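The force has jumped to 26 N, so the foot is on the bench. The wrist and scene views show the block upright between the fingers. I ease up about 1 mm and open.

>>> send_rows --pt "0 0 0.03 0 0 0 1" --pt "0 0 0.02 0 0 0 0.6" --pt "0 0 0 0 0 0 0.2" --pt "0 0 0 0 0 0 -0.3" --pt "0 0 0 0 0 0 -1" --pt "0 0 0 0 0 0 -1" --pt "0 0 0 0 0 0 -1" --pt "0 0 0 0 0 0 -1"

```text
time: 9.9
ee_pos: [0.5332, -0.0162, 0.0286]
eef_rot: [0.383, 0.924, 0.003, 0.003]
ft_force: [-1.0, -0.8, 0.1]
width: 0.0708
```

```bash
python3 -c "
from h import *
need([.53,-.02,.2],.788)"
```

```text
t 9.9 pos [ 0.5332 -0.0162  0.0286] w 0.0708 shift u [-0.11 -0.13  5.71] turn u [-0.05  0.09  0.03] F [-1.  -0.8  0.1] j [-0.43  0.35  0.44  1.93 -0.19  0.9   0.89]
```

Now raise straight up with the jaws open.

>>> send_rows --pt "0 0 0 0 0 0 -1" --pt "0 0 0.1 0 0 0 -1" --pt "0 0 0.4 0 0 0 -1" --pt "0 0 0.7 -0.05 0.09 0 -1" --pt "0 0 0.9 0 0 0 -1" --pt "0 0 0.9 0 0 0 -1" --pt "0 0 0.9 0 0 0 -1" --pt "0 0 0.9 0 0 0 -1" --pt "0 0 0.5 0 0 0 -1" --pt "0 0 0 0 0 0 -1"

```text
time: 10.73
ee_pos: [0.5307, -0.0181, 0.2011]
eef_rot: [0.384, 0.923, -0.001, 0.0]
ft_force: [1.4, 0.4, 0.3]
width: 0.0873
```

```bash
python3 - <<'E'
from h import *
import pickle
need([.53,-.016,.2],.788-1.571)
s=r.read_state();im=r.camera("wrist");cv2.imwrite("pics/w5.png",im);pickle.dump(s,open("w5.pkl","wb"))
p=proj("wrist",[[.533,-.016,.065]],s)[0];print(p)
x,y=[int(v) for v in p]
cv2.imwrite("pics/w5c.png",cv2.resize(im[y-60:y+60,x-70:x+70],None,fx=5,fy=5,interpolation=cv2.INTER_CUBIC));print(y-60,x-70)
E
```

```text
t 10.7333 pos [ 0.5307 -0.0181  0.2011] w 0.0873 shift u [-0.02  0.07 -0.04] turn u [ 1.000e-02 -1.000e-02 -1.794e+01] F [1.4 0.4 0.3] j [-0.49  0.14  0.48  1.76 -0.06  1.26  0.79]
[279.2041454  194.42797533]
134 209
```

View pics/w5.png

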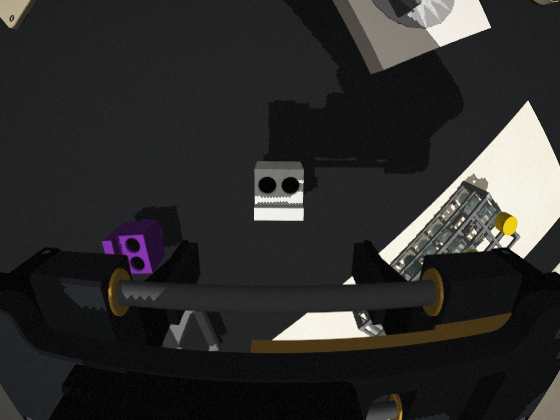

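View pics/w5c.png

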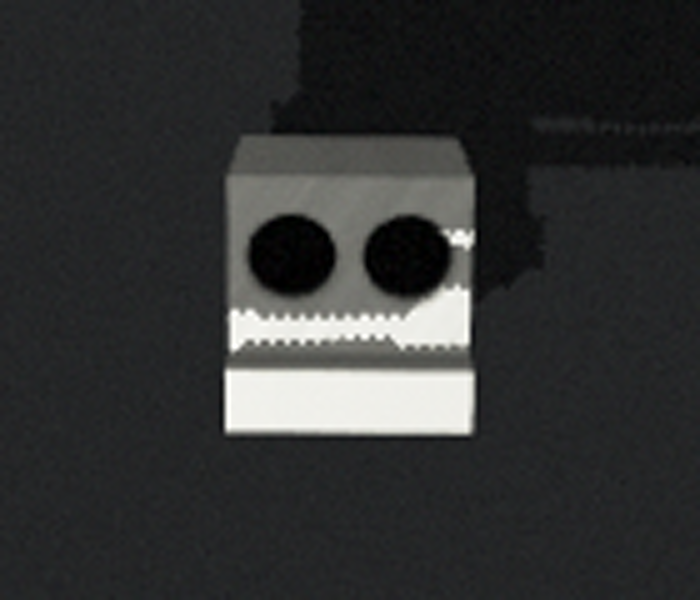

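The block stands upright and free on the bench, at about (279,190) px. Its rib is at the lower edge. Crop corners are head (226,175),(474,176) and rib (225,368),(474,368),(473,435),(225,434).

```bash
python3 - <<'E'
from h import *
import pickle
s=pickle.load(open("w5.pkl","rb"))
P=lambda l:np.array(l)/5-0.4+np.array([209,134])
w=np.vstack([plane("wrist",P([(226,175),(474,176)]),.066,s),plane("wrist",P([(225,368),(474,368),(473,435),(225,434)]),.078,s)])
m=np.array([(-23,-23),(-23,23),(11,-23),(11,23),(23,23),(23,-23)])/1000
y,t,e=fit2(m,w);print(y,t,e)
need([t[0],t[1],.0287],y)
E
```

```text
-0.7914600583023927 [ 0.53112684 -0.01511118] [1.09801126e-04 9.41680955e-05 3.90502246e-04 5.27030396e-04
 5.81705148e-04 5.24691382e-04]
t 10.7833 pos [ 0.5305 -0.0181  0.2   ] w 0.0873 shift u [ 0.02  0.1  -5.71] turn u [ 1.000e-02 -2.000e-02 -1.804e+01] F [-0.   0.3  0.1] j [-0.49  0.14  0.48  1.76 -0.07  1.26  0.79]
```

>>> send_rows --pt "0 0 0 0 0 -0.9 -1" --pt "0 0 0 0 0 -0.9 -1" --pt "0 0 0 0 0 -0.9 -1" --pt "0 0 0 0 0 -0.9 -1" --pt "0 0 0 0 0 -0.9 -1" --pt "0 0 0 0 0 -0.9 -1" --pt "0 0 0 0 0 -0.9 -1" --pt "0 0 0 0 0 -0.9 -1" --pt "0 0 0 0 0 -0.9 -1" --pt "0 0 0 0 0 -0.9 -1"

```text
time: 11.62
ee_pos: [0.5251, -0.0192, 0.1937]
eef_rot: [0.721, 0.693, -0.004, -0.004]
ft_force: [0.4, 0.6, 0.4]
width: 0.0871
```

>>> send_rows --pt "0 0 0 0 0 -0.9 -1" --pt "0 0 0 0 0 -0.9 -1" --pt "0 0 0 0 0 -0.9 -1" --pt "0 0 0 0 0 -0.9 -1" --pt "0 0 0 0 0 -0.9 -1" --pt "0 0 0 0 0 -0.9 -1" --pt "0 0 0 0 0 -0.9 -1" --pt "0 0 0 0 0 -0.9 -1" --pt "0 0 0 0 0 0 -1" --pt "0 0 0 0 0 0 -1"

```text
time: 12.45
ee_pos: [0.5185, -0.0205, 0.1852]
eef_rot: [0.907, 0.42, -0.01, -0.009]
ft_force: [0.7, 0.7, 0.1]
width: 0.087
```

```bash
python3 -c "
from h import *
need([.5311,-.0151,.1],-.7915)"
```

```text
t 12.45 pos [ 0.5185 -0.0205  0.1852] w 0.087 shift u [ 0.42  0.18 -2.84] turn u [-0.1  -0.28 -1.01] F [0.7 0.7 0.1] j [-0.59  0.15  0.6   1.8  -0.1   1.25 -0.66]
```

>>> send_rows --pt "0.42 0.18 0 -0.1 -0.28 -0.6 -1" --pt "0 0 -0.7 0 0 -0.4 -1" --pt "0 0 -0.8 0 0 0 -1" --pt "0 0 -0.7 0 0 0 -1" --pt "0 0 0 0 0 0 -1" --pt "0 0 0 0 0 0 -1"

```text
time: 12.95
ee_pos: [0.5308, -0.0151, 0.1163]
eef_rot: [0.923, 0.385, -0.0, 0.001]
ft_force: [0.1, -0.2, 0.2]
width: 0.0872
```

```bash
python3 -c "
from h import *
need([.5311,-.0151,.0287],-.7915)"
```

```text
t 12.95 pos [ 0.5308 -0.0151  0.1163] w 0.0872 shift u [ 0.01 -0.   -2.92] turn u [ 0.02 -0.   -0.14] F [ 0.1 -0.2  0.2] j [-0.58  0.23  0.59  1.87 -0.15  1.08 -0.71]
```

>>> send_rows --pt "0 0 -0.6 0 0 -0.14 -1" --pt "0 0 -0.7 0 0 0 -1" --pt "0 0 -0.7 0 0 0 -1" --pt "0 0 -0.5 0 0 0 -1" --pt "0 0 -0.2 0 0 0 -1" --pt "0 0 0 0 0 0 -1" --pt "0 0 0 0 0 0 -1"

```text
time: 13.53
ee_pos: [0.5352, -0.0147, 0.0405]
eef_rot: [0.923, 0.384, 0.004, 0.001]
ft_force: [-0.2, 0.2, 0.8]
width: 0.087
```

```bash
python3 -c "
from h import *
need([.5311,-.0151,.031],-.7915)"
```

```text
t 13.5333 pos [ 0.5352 -0.0147  0.0405] w 0.087 shift u [-0.14 -0.01 -0.32] turn u [-0.01  0.09 -0.1 ] F [-0.2  0.2  0.8] j [-0.54  0.35  0.56  1.92 -0.23  0.92 -0.65]
```

>>> send_rows --pt "-0.14 -0.01 -0.15 -0.01 0.09 -0.1 -1" --pt "0 0 -0.15 0 0 0 -1" --pt "0 0 0 0 0 0 -1"

```text
time: 13.78
ee_pos: [0.5326, -0.0148, 0.034]
eef_rot: [0.925, 0.38, 0.002, 0.0]
ft_force: [-0.0, -0.5, -0.5]
width: 0.0872
```

```bash
python3 -c "
from h import *
need([.5311,-.0151,.031],-.7915)"
```

```text
t 13.7833 pos [ 0.5326 -0.0148  0.034 ] w 0.0872 shift u [-0.05 -0.01 -0.1 ] turn u [-0.01  0.04  0.  ] F [-0.  -0.5 -0.5] j [-0.54  0.36  0.56  1.93 -0.24  0.92 -0.65]
```

>>> send_rows --pt "-0.06 -0.01 -0.1 -0.01 0.04 0 -1" --pt "0 0 0 0 0 0 -1" --pt "0 0 0 0 0 0 1" --pt "0 0 0 0 0 0 1" --pt "0 0 0 0 0 0 1" --pt "0 0 0 0 0 0 1" --pt "0 0 0 0 0 0 1" --pt "0 0 0 0 0 0 1" --pt "0 0 0 0 0 0 1" --pt "0 0 0 0 0 0 1"

```text
time: 14.62
ee_pos: [0.5314, -0.0149, 0.0319]
eef_rot: [0.925, 0.38, 0.001, 0.0]
ft_force: [-0.4, -0.1, 1.0]
width: 0.046
```

>>> send_rows --pt "0 0 0 0 0 0 1" --pt "0 0 0 0 0 0 1" --pt "0 0 0 0 0 0 1"

```text
time: 14.87
ee_pos: [0.5315, -0.015, 0.032]
eef_rot: [0.925, 0.38, 0.001, 0.0]
ft_force: [-0.3, 0.6, 0.5]
width: 0.0461
```

```bash
python3 -c "
from h import *
need([.5311,-.0151,.031],-.7915)"
```

```text
t 14.8667 pos [ 0.5315 -0.015   0.032 ] w 0.0461 shift u [-0.01 -0.   -0.03] turn u [-0.    0.02 -0.  ] F [-0.3  0.6  0.5] j [-0.54  0.36  0.56  1.93 -0.24  0.91 -0.65]
```

>>> send_rows --pt "0 0 0.2 0 0 0 1" --pt "0 0 0.4 0 0 0 1" --pt "0 0 0.7 0 0 0 1" --pt "0 0 0.8 0 0 0 1" --pt "0 0 0.8 0 0 0 1" --pt "0 0 0.8 0 0 0 1" --pt "0 0 0.7 0 0 0 1" --pt "0 0 0.4 0 0 0 1" --pt "0 0 0 0 0 0 1"

```text
time: 15.62
ee_pos: [0.5268, -0.017, 0.1865]
eef_rot: [0.926, 0.379, -0.002, -0.0]
ft_force: [0.4, 0.0, -3.4]
width: 0.046
```

>>> send_rows --pt "-0.1 0.5 0 0 0 0.4 1" --pt "-0.18 0.8 0 0 0 0.55 1" --pt "-0.2 0.9 0 0 0 0.6 1" --pt "-0.2 0.9 0 0 0 0.6 1" --pt "-0.2 0.9 0 0 0 0.6 1" --pt "-0.2 0.9 0 0 0 0.6 1" --pt "-0.2 0.9 0 0 0 0.6 1" --pt "-0.2 0.9 0 0 0 0.6 1" --pt "-0.2 0.7 0 0 0 0.5 1" --pt "-0.1 0.4 0 0 0 0.4 1"

```text
time: 16.45
ee_pos: [0.4639, 0.2235, 0.1826]
eef_rot: [0.804, 0.594, -0.005, 0.001]
ft_force: [-0.6, -0.0, -2.7]
width: 0.0459
```

```bash
python3 -c "
from h import *
need([.4708,.2377,.165],-.305)"
```

```text
t 16.45 pos [0.4639 0.2235 0.1826] w 0.0459 shift u [ 0.23  0.47 -0.59] turn u [ 0.09 -0.08 -0.07] F [-0.6 -0.  -2.7] j [-0.88  0.12  0.37  1.81 -0.04  1.23 -0.8 ]
```

>>> send_rows --pt "0.23 0.4 -0.2 0.09 -0.08 -0.07 1" --pt "0 0.07 -0.2 0 0 0 1" --pt "0 0 0 0 0 0 1" --pt "0 0 0 0 0 0 1" --pt "0 0 0 0 0 0 1"

```text
time: 16.87
ee_pos: [0.4707, 0.2383, 0.1674]
eef_rot: [0.806, 0.592, -0.001, 0.0]
ft_force: [0.3, -1.5, -2.7]
width: 0.0459
```

```bash
python3 -c "
from h import *
import pickle
need([.4708,.2377,.165],-.305)
s=r.read_state();pickle.dump(s,open('w6.pkl','wb'));im=r.camera('wrist');cv2.imwrite('pics/w6.png',im)
im=r.camera('top');cv2.imwrite('pics/t6.png',cv2.resize(im[200:320,110:250],None,fx=5,fy=5))
im=r.camera('scene');cv2.imwrite('pics/s6.png',cv2.resize(im[100:220,280:420],None,fx=5,fy=5))
"
```

```text
t 16.8667 pos [0.4707 0.2383 0.1674] w 0.0459 shift u [ 0.   -0.02 -0.08] turn u [ 0.03 -0.02 -0.02] F [ 0.3 -1.5 -2.7] j [-0.89  0.16  0.37  1.81 -0.06  1.19 -0.81]
```

View pics/w6.png

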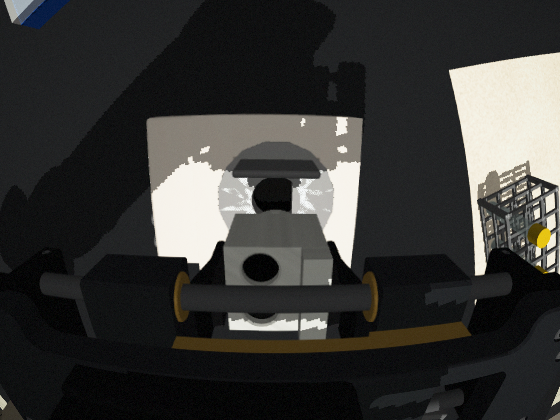

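View pics/t6.png

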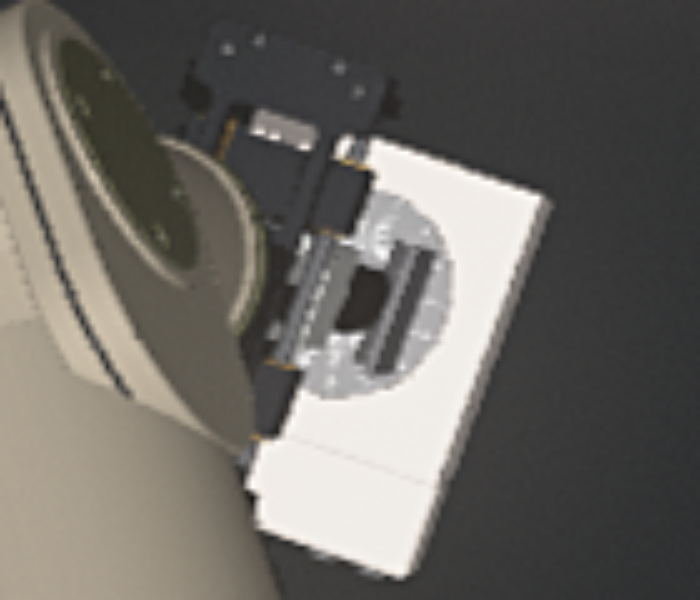

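View pics/s6.png

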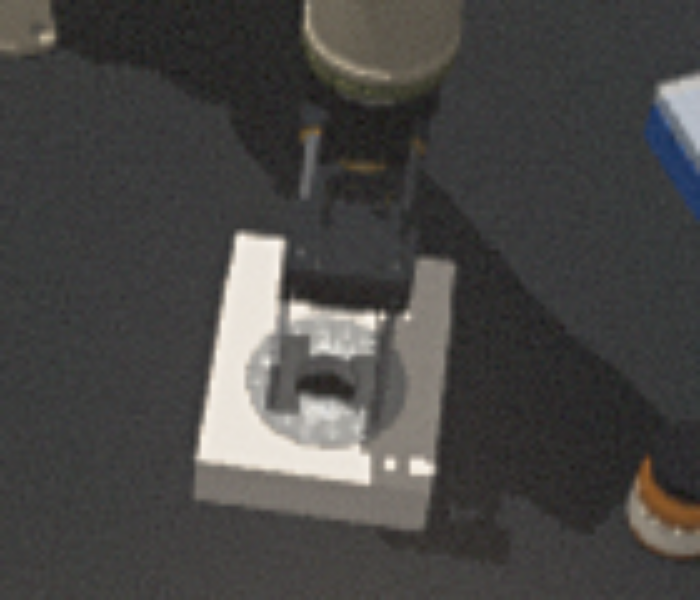

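The block hangs above the socket with its rib to the right (+x), the same side as the flat. Its edges look parallel to the heater's. I check the heater's yaw from its upper edge and the +x edge in this view.

```bash
python3 - <<'E'
from h import *
import pickle
s=pickle.load(open("w6.pkl","rb"));im=cv2.imread("pics/w6.png")
g=cv2.GaussianBlur(cv2.cvtColor(im,cv2.COLOR_BGR2GRAY),(3,3),0).astype(float)
pts=[]
for x in range(230,356,6):
    d=np.diff(g[100:135,x]);i=d.argmax();pts.append((x,100.5+i))
w=plane("wrist",pts,.048,s)[:,:2]
v=cv2.fitLine(w.astype(np.float32),cv2.DIST_HUBER,0,1e-4,1e-5).ravel();print("top edge yaw",np.arctan(v[1]/v[0]))
nrm=np.array([-np.sin(-.308),np.cos(-.308)]);c=np.array([.4708,.2377]);print("y dist (75):",np.median((w-c)@nrm))
pts=[]
for y in range(125,240,6):
    d=-np.diff(g[y,335:375]);i=d.argmax();pts.append((335.5+i,y))
w=plane("wrist",pts,.048,s)[:,:2]
v=cv2.fitLine(w.astype(np.float32),cv2.DIST_HUBER,0,1e-4,1e-5).ravel();print("x edge yaw",np.arctan2(v[1],v[0])-np.pi/2,pts[::5])
ax=np.array([np.cos(.308),-np.sin(.308)]);print("x dist(75):",np.median((w-c)@ax))
cv2.imwrite("pics/w6c.png",cv2.resize(im[105:235,140:380],None,fx=3.3,fy=3.3,interpolation=cv2.INTER_CUBIC))
E
```

```text
top edge yaw -0.32346696
y dist (75): 0.0759890217011331
x edge yaw -0.31317616 [(np.float64(361.5), 125), (np.float64(360.5), 155), (np.float64(358.5), 185), (np.float64(355.5), 215)]
x dist(75): 0.07481874721296997
```

View pics/w6c.png

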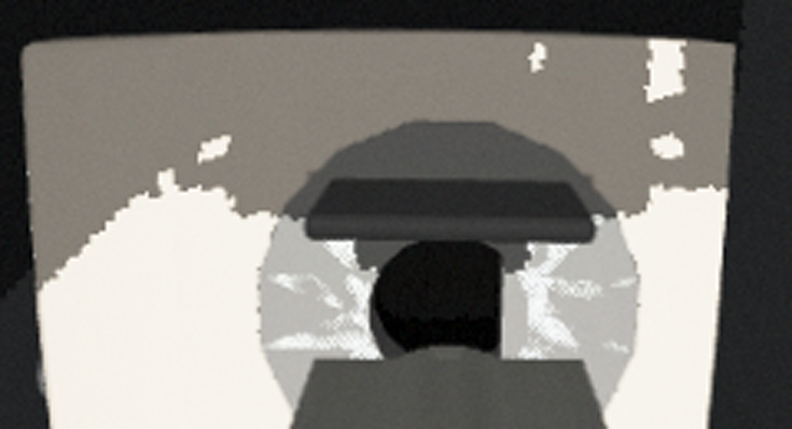

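>>> send_rows --pt "0 0 -0.5 0.03 -0.02 -0.08 1" --pt "0 0 -0.5 0 0 0 1" --pt "0 0 -0.4 0 0 0 1" --pt "0 0 0 0 0 0 1" --pt "0 0 0 0 0 0 1"

```text
time: 17.43
ee_pos: [0.4729, 0.2369, 0.1271]
eef_rot: [0.809, 0.587, 0.003, -0.0]
ft_force: [-0.3, -0.0, -2.3]
width: 0.046
```

```bash
python3 -c "
from h import *
need([.4709,.2382,.09],-.312)"
```

```text
t 17.4333 pos [0.4729 0.2369 0.1271] w 0.046 shift u [-0.07  0.04 -1.24] turn u [-0.05  0.05  0.04] F [-0.3 -0.  -2.3] j [-0.88  0.19  0.37  1.86 -0.08  1.1  -0.8 ]
```

>>> send_rows --pt "-0.08 0.06 -0.3 -0.05 0.05 0.04 1" --pt "-0.02 0.01 -0.4 0 0 0 1" --pt "-0.02 0.01 -0.3 0 0 0 1" --pt "0 0 0 0 0 0 1" --pt "0 0 0 0 0 0 1"

```text
time: 17.85
ee_pos: [0.4699, 0.2398, 0.0962]
eef_rot: [0.808, 0.589, 0.001, 0.0]
ft_force: [0.2, -0.1, -3.2]
width: 0.0457
```

```bash
python3 -c "
from h import *
need([.4709,.2382,.085],-.312)"
```

```text
t 17.85 pos [0.4699 0.2398 0.0962] w 0.0457 shift u [ 0.03 -0.05 -0.37] turn u [-0.01  0.02 -0.  ] F [ 0.2 -0.1 -3.2] j [-0.88  0.23  0.36  1.89 -0.09  1.04 -0.79]
```

>>> send_rows --pt "0.03 -0.06 -0.15 -0.01 0.02 0 1" --pt "0 0 -0.15 0 0 0 1" --pt "0 0 0 0 0 0 1" --pt "0 0 0 0 0 0 1"

```text
time: 18.18
ee_pos: [0.4712, 0.2379, 0.0866]
eef_rot: [0.808, 0.589, 0.0, 0.0]
ft_force: [-0.8, 0.4, -3.5]
width: 0.046
```

```bash
python3 -c "
from h import *
need([.4709,.2382,.080],-.312)
im=r.camera('wrist');cv2.imwrite('pics/w7.png',im[90:300,120:400].repeat(2,0).repeat(2,1))
im=r.camera('scene');cv2.imwrite('pics/s7.png',cv2.resize(im[130:200,310:390],None,fx=7,fy=7))
"
```

```text
t 18.1833 pos [0.4712 0.2379 0.0866] w 0.046 shift u [-0.01  0.01 -0.22] turn u [-0.    0.01 -0.  ] F [-0.8  0.4 -3.5] j [-0.87  0.25  0.36  1.89 -0.1   1.02 -0.78]
```

View pics/w7.png

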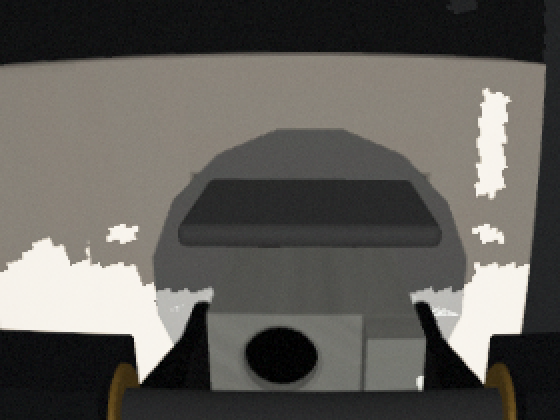

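View pics/s7.png

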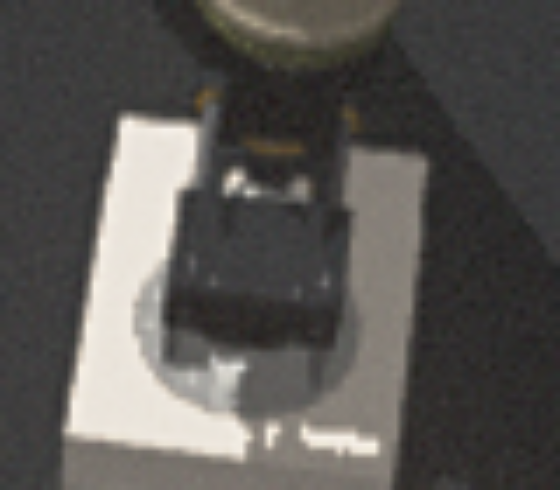

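The block sits just above the hole. The cheek spans crop columns 178 to 441 (centre 310), matching the finger centre at about 310, so x is well aligned. I insert slowly while watching the force.

>>> send_rows --pt "-0.01 0.01 -0.1 0 0 0 1" --pt "0 0 -0.1 0 0 0 1" --pt "0 0 0 0 0 0 1"

```text
time: 18.53
ee_pos: [0.4711, 0.2387, 0.0808]
eef_rot: [0.808, 0.589, 0.001, -0.0]
ft_force: [-0.5, -0.1, -3.2]
width: 0.0459
```

```bash
python3 -c "
from h import *
need([.4709,.2382,.075],-.312)"
```

```text
t 18.5333 pos [0.4711 0.2387 0.0808] w 0.0459 shift u [-0.01 -0.02 -0.19] turn u [-0.02  0.02 -0.  ] F [-0.5 -0.1 -3.2] j [-0.87  0.25  0.36  1.9  -0.1   1.01 -0.78]
```

>>> send_rows --pt "-0.01 -0.02 -0.1 -0.02 0.02 0 1" --pt "0 0 -0.08 0 0 0 1" --pt "0 0 0 0 0 0 1"

```text
time: 18.78
ee_pos: [0.4708, 0.238, 0.0748]
eef_rot: [0.808, 0.589, -0.0, 0.0]
ft_force: [0.6, -0.3, -3.3]
width: 0.0458
```

```bash
python3 -c "
from h import *
need([.4709,.2382,.070],-.312)"
```

```text
t 18.7833 pos [0.4708 0.238  0.0748] w 0.0458 shift u [ 0.    0.01 -0.16] turn u [ 0.01 -0.   -0.01] F [ 0.6 -0.3 -3.3] j [-0.87  0.26  0.36  1.9  -0.11  1.   -0.78]
```

>>> send_rows --pt "0 0 -0.1 0 0 0 1" --pt "0 0 -0.1 0 0 0 1" --pt "0 0 -0.1 0 0 0 1" --pt "0 0 0 0 0 0 1"

```text
time: 19.12
ee_pos: [0.4707, 0.238, 0.0647]
eef_rot: [0.808, 0.589, -0.0, 0.0]
ft_force: [-0.8, 1.1, -4.2]
width: 0.0457
```

```bash
python3 -c "
from h import *
need([.4709,.2382,.062],-.312)"
```

```text
t 19.1167 pos [0.4707 0.238  0.0647] w 0.0457 shift u [ 0.01  0.01 -0.09] turn u [ 0.01 -0.   -0.01] F [-0.8  1.1 -4.2] j [-0.87  0.28  0.35  1.91 -0.11  0.97 -0.77]
```

>>> send_rows --pt "0 0 -0.08 0 0 0 1" --pt "0 0 -0.06 0 0 0 1" --pt "0 0 0 0 0 0 1"

```text
time: 19.37
ee_pos: [0.471, 0.2382, 0.0622]
eef_rot: [0.808, 0.589, -0.0, -0.0]
ft_force: [0.1, 0.6, -3.3]
width: 0.0458
```

>>> send_rows --pt "0 0 -0.08 0 0 0 1" --pt "0 0 0 0 0 0 1"

```text
time: 19.53
ee_pos: [0.4717, 0.2387, 0.0621]
eef_rot: [0.808, 0.589, 0.001, -0.001]
ft_force: [-0.5, 0.2, -3.0]
width: 0.0461
```

>>> send_rows --pt "-0.02 -0.02 -0.1 0 0 0 1"

```text
time: 19.62
ee_pos: [0.472, 0.239, 0.061]
eef_rot: [0.808, 0.589, 0.002, -0.001]
ft_force: [-11.5, -4.5, 39.3]
width: 0.0459
```

>>> send_rows --pt "-0.02 -0.01 0.03 0 0.04 0 1" --pt "0 0 0 0 0 0 0.8" --pt "0 0 0 0 0 0 0.4" --pt "0 0 0 0 0 0 0" --pt "0 0 0 0 0 0 -0.5" --pt "0 0 0 0 0 0 -1" --pt "0 0 0 0 0 0 -1" --pt "0 0 0 0 0 0 -1" --pt "0 0 0 0 0 0 -1" --pt "0 0 0 0 0 0 -1"

```text
time: 20.45
ee_pos: [0.4722, 0.2393, 0.0615]
eef_rot: [0.808, 0.589, 0.002, -0.002]
ft_force: [0.4, 0.2, 0.5]
width: 0.0777
```

```bash
python3 -c "
from h import *
need([.4709,.2382,.2],-.312)"
```

```text
t 20.45 pos [0.4722 0.2393 0.0615] w 0.0777 shift u [-0.04 -0.04  4.62] turn u [-0.06  0.    0.  ] F [0.4 0.2 0.5] j [-0.86  0.28  0.35  1.91 -0.12  0.97 -0.76]
```

>>> send_rows --pt "0 0 0 0 0 0 -1" --pt "0 0 0.1 0 0 0 -1" --pt "0 0 0.4 0 0 0 -1" --pt "0 0 0.7 -0.06 0 0 -1" --pt "0 0 0.9 0 0 0 -1" --pt "0 0 0.9 0 0 0 -1" --pt "0 0 0.9 0 0 0 -1" --pt "0 0 0.6 0 0 0 -1" --pt "0 0 0 0 0 0 -1" --pt "0 0 0 0 0 0 -1"

```text
time: 21.28
ee_pos: [0.4713, 0.2374, 0.2092]
eef_rot: [0.809, 0.588, 0.001, 0.0]
ft_force: [-0.1, 0.7, -0.4]
width: 0.0869
```

```bash
python3 - <<'E'
from h import *
import pickle
need([.4709,.2382,.2],-.312)
s=r.read_state();im=r.camera("wrist");cv2.imwrite("pics/w8.png",im);pickle.dump(s,open("w8.pkl","wb"))
x,y=[int(v) for v in proj("wrist",[[.471,.238,.1]],s)[0]]
cv2.imwrite("pics/w8c.png",cv2.resize(im[y-60:y+60,x-70:x+70],None,fx=5,fy=5,interpolation=cv2.INTER_CUBIC));print(y-60,x-70)
im=r.camera('scene');cv2.imwrite('pics/s8.png',cv2.resize(im[130:210,300:390],None,fx=7,fy=7,interpolation=cv2.INTER_CUBIC))
E
```

```text
t 21.2833 pos [0.4713 0.2374 0.2092] w 0.0869 shift u [-0.01  0.03 -0.31] turn u [-0.    0.02  0.02] F [-0.1  0.7 -0.4] j [-0.9   0.12  0.37  1.76 -0.04  1.27 -0.83]
142 204
```

View pics/w8c.png

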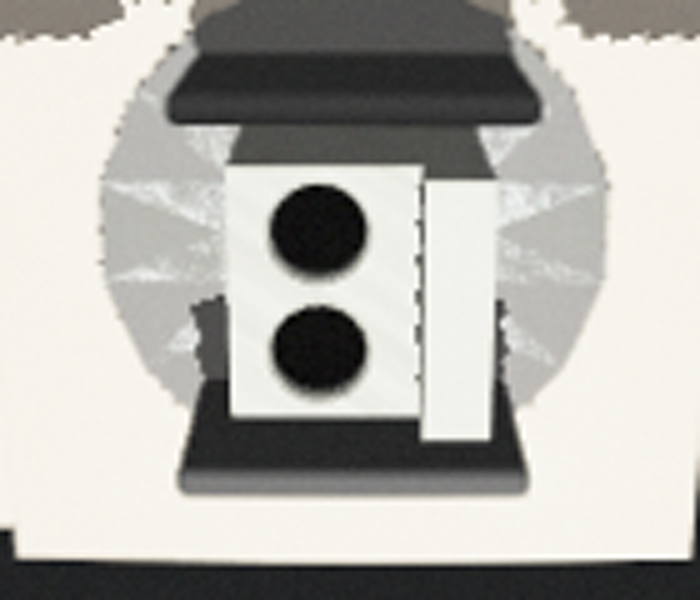

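View pics/s8.png

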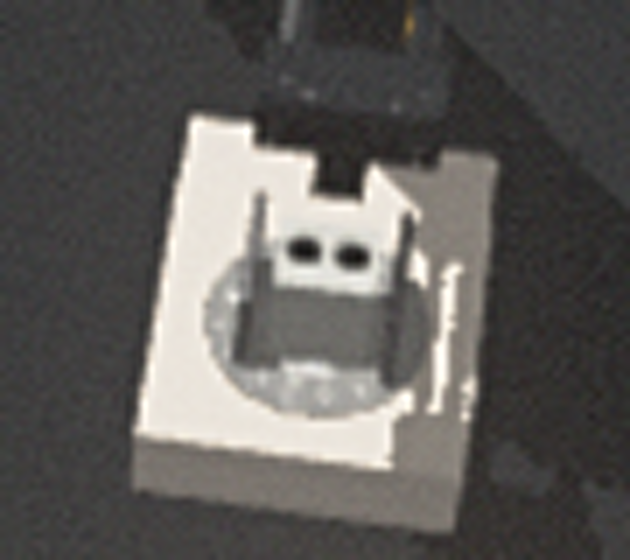

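The close view shows the block upright between the cheeks. Its rib is on the +x side and its head is down on the deck. Last, a numeric check of pose and height.

```bash
python3 - <<'E'
from h import *
import pickle
s=pickle.load(open("w8.pkl","rb"))
P=lambda l:np.array(l)/5-0.4+np.array([204,142])
m=np.array([(-23,23),(-23,-23),(11,23),(23,23),(23,-23),(11,-23)])/1000
for dz in (-.003,0,.003,.006):
    w=np.vstack([plane("wrist",P([(226,164),(231,417)]),.096+dz,s),plane("wrist",P([(425,180),(497,180),(491,441),(421,439)]),.108+dz,s)])
    y,t,e=fit2(m,w);print(dz,y,t,e.round(4), "len46:",np.linalg.norm(w[0]-w[1]).round(4),np.linalg.norm(w[3]-w[4]).round(4))
o=np.load  # noqa
t=cv2.imread("pics/top0.png"); n=r.camera("top"); cv2.imwrite("pics/t9.png",n)
print(r.read_state()["ft_force"].round(1))
E
```

```text
-0.003 -0.3166540065349201 [0.47151685 0.23744007] [0.0005 0.0006 0.0002 0.0003 0.0006 0.0001] len46: 0.047 0.0468
0 -0.31627076933773374 [0.47174918 0.23830453] [0.0003 0.0003 0.     0.0001 0.0002 0.0002] len46: 0.0465 0.0462
0.003 -0.3158788444234944 [0.47198149 0.23916895] [0.0004 0.0003 0.0003 0.0004 0.0002 0.0005] len46: 0.046 0.0457
0.006 -0.31547793311334804 [0.47221379 0.24003335] [0.0008 0.0006 0.0005 0.0007 0.0005 0.0008] len46: 0.0455 0.0452
[ 0.1 -0.2 -0.1]
```

View pics/t9.png

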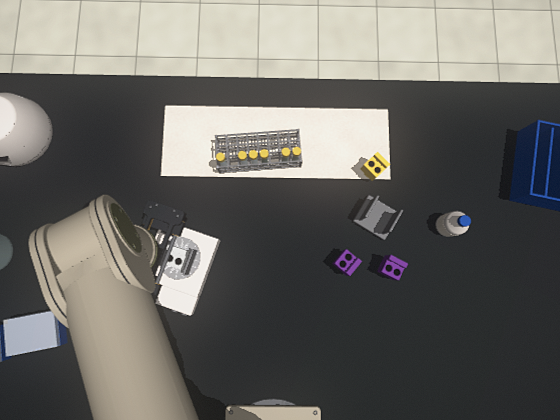

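The block is at (0.4717, 0.2383) with yaw -0.316, against the socket at about (0.471, 0.238) with yaw about -0.312. The fit is best at the home height. The top view shows the rack, bottle and empty caddy where they were, and the arm is clear of the block.

```bash
python3 -c "
from bench import r
print(r.close_job())"
```

```text
the job is handed in; nothing more can be done
None
```

The block is in the heater's socket, flat to flat and fully home as far as I can measure, and the job is handed in at about 21 s of the 69 s. No verdict was reported.

**What I did:** I took the silver block from the caddy by its ±y faces and stood it upright on the bare bench. I let go, gripped it again by its ±x faces, lowered it into the socket, released it and raised the gripper clear.

**Last checks:**

| Check | Block | Socket |
|---|---|---|
| Position (m) | (0.4717, 0.2383) | about (0.471, 0.238) |
| Yaw (rad) | -0.316 | about -0.312 |

- **Seating:** The corner fit left at most 0.3 mm of error, and it was best with the block at its home height. It was about 39 N when the head met the deck.
- **Clear of the block:** The force read about zero after release, with the gripper above the block.
- **Bystanders:** The rack and bottle look unmoved in the last top view. The jar is hidden behind the arm there, but the arm never worked low near it.

**Checks that disagreed:** One yaw reading, from the socket's flat in the first close view, gave -0.26. I set it aside because the longer body edges gave about -0.31. Small downward commands also barely moved the tool just before contact, both on the bench and in the socket. Contact showed only as a force jump, to 26 N on the bench and about 39 N in the socket.

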